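# Gauge the depth of a cable lug's barrel

## Robot

A 6-joint arm with a two-finger parallel gripper is mounted at the origin on the work surface. World frame = base frame: x ahead of the robot, y to its left, z up, the work surface at z = 0. Lengths are in m, angles in rad, forces in N, time in s.
With the tool pointing down it reaches from about 0.25 to 0.775 m from the base axis. Payload 4 kg.
Tool frame: the origin (TCP) lies at the very end of the fingers, on their centre line; the grasp point (between the pads) lies 19 mm behind it (env.grip_depth is the distance from the TCP to the grasp point, in m); z points along the fingers, y is the direction in which the jaws open and shut (so a half turn about z gives the same grasp; the last joint's range is limited). The gripper opens to 85 mm and grips with 20 to 120 N. Pads are 22 mm wide; open, the fingers measure 114 mm over their backs; the gripper's body (76 mm by 85 mm) begins 54 mm behind the grasp point. The pads swing forward as they close: fully open they stand 13 mm farther back than shut.
Start: joints at [1.145, 0.087, 1.371, -0, 1.684, -0.103], TCP at [0.174, 0.522, 0.231] pointing down, gripper open.
Joint ranges: [-3.1, 3.1], [-0.76, 2.03], [0.27, 2.55], [-1.08, 4.22], [0.17, 2.65], [-2.57, 2.57]. Speed limits (rad/s): [2.79, 2.79, 3.14, 3.14, 3.14, 3.14].

## Interface

Orientations are given as a 3x3 rotation matrix whose columns are the frame's x, y, z axes.
In Python, from station import env gives the robot as it stands. The module is installed in compiled form; this text tells all that it offers.
- The arm moves only by the tool arm_command, never from a script. Its argument "motion" is a list of rows, each an object with "grip": the opening, from 0 (shut) to 1 (fully open); "offset": the shift along the tool's x, y, z in mm, a list of three; "angular": the turn, a rotation vector about the tool's x, y, z in rad, a list of three. A call has exactly 10 rows; each row is the pose to reach, as a shift and turn from the pose measured when the call began, along the tool's axes at that moment; what a row does not reach only later rows make up. A row lasts 1/12 s, in which the tool goes at most 41.7 mm and 7.16 degrees, less where a joint would pass 70% of its speed; a pose out of reach is approached as far as the arm can. A call with a gripper value outside its range is refused whole. The fingers move at their own pace and stop on an object; "squeeze" is the grip in N (left out, the last holds). Time passes only in rows, so rows that repeat a pose let the fingers close, or fill a call up. It gives the time, the measured TCP pose, the force and the opening at its end, in the units of the state.
- env.get_state(): the state, without advancing time (a new reading comes with each control period).
- env.grab_frame(name): name is "scene" or "top"; returns a dict with "image" (480x640x3 uint8, red, green, blue), "fx", "fy", "cx", "cy" (pixels), "position" and "attitude" of the camera in the world. Camera axes: x right, y down, z forward; pixel columns grow to the right and rows downward; lengths in m; the calibration is good to about 2 mm. A picture is of the moment at which its call begins. There is no depth.
- env.job_done(): hands the job in, once; it reports no verdict.
The state is a dict: "time_s": time; "qpos": joint angles; "qd": joint speeds; "tau": joint torques, N m; "tcp_pos": TCP position; "eef_rot": TCP orientation; "force": force on the tool from outside, world axes, zero at the start; "moment": the same for the moment, N m; "gripper_width": finger opening in m.
Only numpy, scipy, OpenCV 4.12 (cv2) and the standard library are available. Lean on these libraries where they do the work, as an engineer would, in place of code of your own. Each camera call takes 0.05 s, during which the arm holds its last target. There are 200 camera calls.

## Task

Take the slim depth rod from its rest, slide it tip first into the bore of the clamped copper lug until it bottoms, and leave it there. Then read off how much of it sticks out: slide the cursor along its rail until its pointer is level with the outer end of the rod's handle. Leave the thick rod and the other things on the bench alone.

Things in the scene. Friction and masses are not known exactly. Their poses are not given: they have to be found in the camera images.
- rod_slim_handle (a point): The slim depth rod, a loose steel rod 160 mm long, about 100 to 180 g: a dark round handle 18 mm in diameter and 60 mm long, then a bright straight shank 11 mm in diameter and 100 mm long with a chamfered tip. It starts lying level in a grey rest, its axis 60 mm above the bench, and lifts straight up out of it. This point is the centre of the handle, on the axis; its y axis runs along the rod from handle to tip (the rod may be rolled about it).
- rod_end (a point): Centre of the flat outer (handle) end face of the slim rod, 30 mm behind the handle's centre; same axes.
- rod_tip (a point): Centre of the slim rod's tip face, 130 mm ahead of the handle's centre; same axes.
- rod_thick_handle (a point): The thick rod, a look-alike with the same handle and the same lengths but a shank 16 mm in diameter: too thick for the bore, and not to be used. It lies in a like rest beside the slim one, either nearer the robot or farther. The point is the centre of its handle; y axis towards its tip.
- bore_mouth (a point): Centre of the mouth of the bore: a level copper lug barrel (20 mm outside, bore 12.5 mm in diameter, with a bell mouth that opens from 12.5 to about 21 mm over its first 12 mm) held in a steel clamp on the fixture's dark base plate, axis 85 mm above the bench. The y axis points along the bore, into it. The clamp (60 mm wide, top 124 mm above the bench) begins 20 mm inside the mouth; in front of the mouth nothing stands higher than 42 mm under the rod's path.
- bore_bottom (a point): Centre of the flat bottom of the blind bore, out of sight, 45 to 80 mm inside the mouth (it differs from lug to lug); same axes as the mouth.
- cursor (a joint): The cursor of the fixture's scale, a carriage on a low rail that runs parallel to the bore, on the side of the bore's +x axis (away from the robot). Value in m, 0 to 0.13: 0 with the pointer 165 mm in front of the mouth, growing as it slides towards the mouth (along the bore's +y). It starts at 0 to 0.025, takes about 3 N to slide and stays where it is left.
- cursor_tab (a point): Centre of the cursor's upright black tab, 22 mm (across the rail) by 14 mm (along the rail), its top 19 mm above this point at 85 mm above the bench; the steel carriage under it (36 by 34 mm) has its top 44 mm above the bench. 90 mm to the side of the bore's axis. Same axes as the mouth. Grip it from above to slide the cursor.
- pointer (a point): End of the cursor's pointer, a steel blade 4 mm wide that sticks out level from the carriage towards the rod's path, 40 mm above the bench, lower than the rod; this point is 74 mm from the tab towards the bore's axis (16 mm short of it), level with the tab's centre along the rail. Same axes as the mouth: y along the bore.
- oil_bottle: white plastic oil bottle, 48 mm diameter, 130 mm tall, standing; bystander, origin at its underside
- tape_roll: black tape roll lying flat, 76 mm outside diameter, 19 mm high; bystander, origin at its underside
- screwdriver: screwdriver with a black handle lying on the bench; bystander
- wrench: steel wrench lying on the bench; bystander
- lug_a: small copper cable lug lying loose, 65 mm long, 16 mm high; bystander
- lug_b: another small copper cable lug lying loose, 65 mm long, 16 mm high; bystander
Mind the look-alikes: they are no part of the job. Leave any blue, purple or red look-alike of the part that bears rod_slim_handle alone.

How it is judged:
By the outcome, as a careful person would: the job done as asked, in the order asked, and still so for the second after the job is handed in, with the robot touching nothing.
It also fails if it takes over 59 s, if anything falls off the work surface, if the arm or the gripper's body presses on something with over 40 N, if the wrist force passes 120 N, or if a joint passes its speed limit or range.

## Working session

There is one attempt and no reset: what is moved stays moved. The work goes in short steps, Python scripts to look and compute and a tool call to move; the robot and the scene stay as the last step left them, time stands still between calls to the robot, and variables do not carry over. Pictures are saved under pics/ and viewed, about 8 in all and at most 12, crops included, and the job is handed in when it is done.

Besides the shell and the picture viewer there is one more tool, called after "Request:" as name([rows], argument=value, ...), one row to a line, values as JSON. arm_command: Moves the arm, as the interface text tells. Its arguments: {"type":"object","properties":{"motion":{"type":"array"},"squeeze":{"type":"number"}},"required":["motion"]}

```bash
mkdir -p pics; cat > h.py <<'E'
import numpy as np, cv2, json
from station import env
def grab(n):
    f=env.grab_frame(n); f['image']=np.asarray(f['image']); return f
def save(f,path,crop=None,s=1):
    im=f['image'][:,:,::-1]
    if crop: x0,y0,x1,y1=crop; im=im[y0:y1,x0:x1]
    cv2.imwrite(path,cv2.resize(im,None,fx=s,fy=s,interpolation=cv2.INTER_CUBIC))
def R(f):
    a=np.array(f['attitude']); return a
def pix2w(f,u,v,z):
    d=R(f)@np.array([(u-f['cx'])/f['fx'],(v-f['cy'])/f['fy'],1]); p=np.array(f['position'])
    return p+d*(z-p[2])/d[2]
def w2pix(f,w):
    c=R(f).T@(np.array(w)-np.array(f['position'])); return f['fx']*c[0]/c[2]+f['cx'],f['fy']*c[1]/c[2]+f['cy']
E
python3 - <<'E'
from h import *
for n in("scene","top"):
    f=grab(n); save(f,f"pics/{n}0.png",None,1.25)
    np.save(f"{n}0.npy",f,allow_pickle=True)
    print(n,{k:f[k] for k in f if k!='image'})
s=env.get_state();print(s,env.grip_depth)
E
```

```text
scene {'fx': 513.8907348675656, 'fy': 513.8907348675656, 'cx': 316.0572721076186, 'cy': 227.38585862112552, 'position': array([ 1.17969936, -0.03204186,  1.22389587]), 'attitude': array([[-0.13908757,  0.85704942, -0.49610577],
       [ 0.9902621 ,  0.12339175, -0.06446269],
       [ 0.00596765, -0.5002407 , -0.86586582]])}
top {'fx': 518.0874505447347, 'fy': 518.0874505447347, 'cx': 317.0868461366568, 'cy': 239.09952998264333, 'position': array([ 0.31949924, -0.11138117,  1.35451156]), 'attitude': array([[-0.00241184, -0.98417847,  0.17716354],
       [-0.99992989,  0.00442742,  0.01098252],
       [-0.01159314, -0.17712463, -0.98412015]])}
{'time_s': 0.1, 'qpos': array([ 1.14490812e+00,  8.79159002e-02,  1.37216783e+00, -3.23143496e-05,
        1.68361327e+00, -1.03127011e-01]), 'qd': array([-0.0004526 , -0.00073349, -0.00420286,  0.00019812,  0.00073152,
       -0.00179248]), 'tau': array([ 2.64844763e-03, -3.53013182e+01, -3.14219606e+01, -1.79051681e-04,
        7.95310247e-03, -1.86784212e-05]), 'tcp_pos': array([0.17428466, 0.52115765, 0.23020434]), 'eef_rot': array([[-9.48362000e-01,  3.17188920e-01, -8.40125270e-04],
       [ 3.17189979e-01,  9.48360055e-01, -1.92962984e-03],
       [ 1.84684042e-04, -2.09646693e-03, -9.99997785e-01]]), 'force': array([ 0.01093473, -0.19570271, -0.17040837]), 'moment': array([ 0.03614522,  0.02256046, -0.00791076]), 'gripper_width': 0.08549368561397025} 0.0187
```

View pics/top0.png

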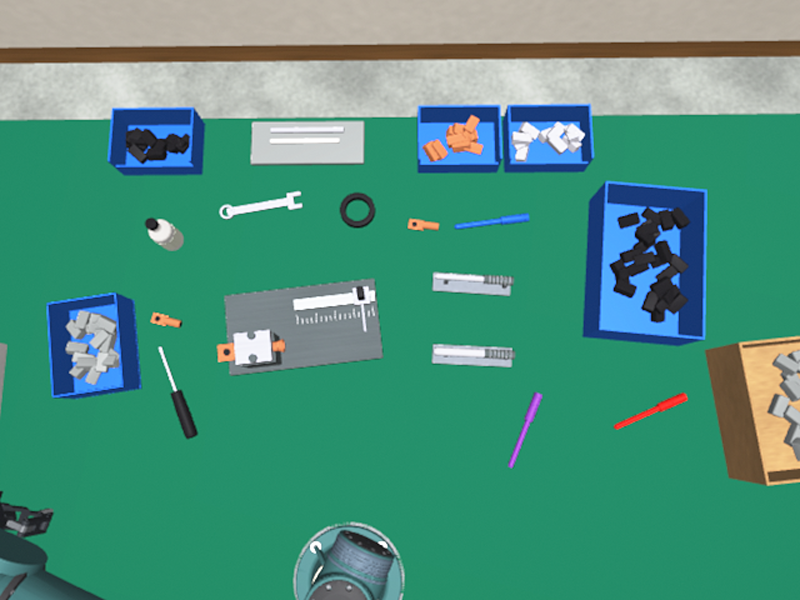

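View pics/scene0.png

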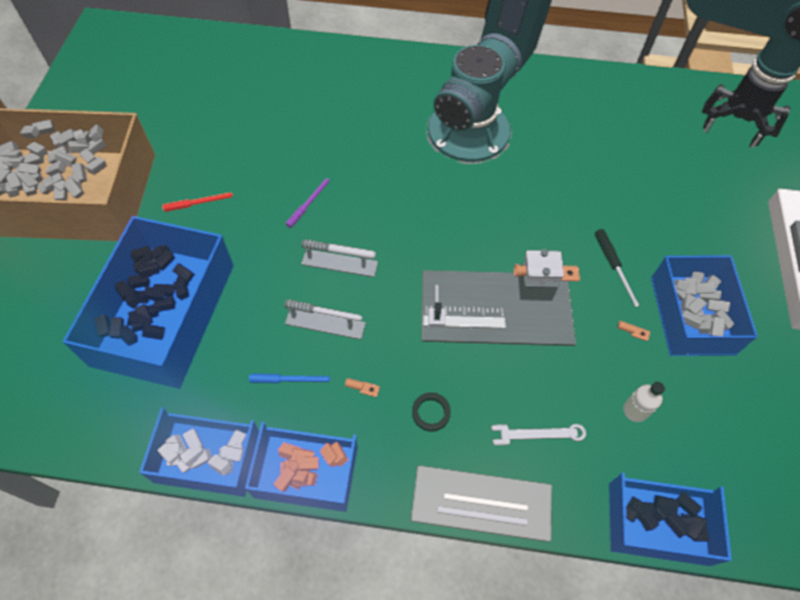

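The top view shows two rods in grey rests, at about (472,282) far and (472,354) near, in 1.25x pixels. The lug mouth is at (283,346) and the cursor tab at (361,293). The purple, red and blue rods lying loose are look-alikes and stay where they are. Next I'll enlarge both rests and the fixture.

```bash
python3 - <<'E'
from h import *
f=np.load("top0.npy",allow_pickle=True).item(); g=np.load("scene0.npy",allow_pickle=True).item()
a=cv2.resize(f['image'][210:300,340:420,::-1],None,fx=6,fy=6,interpolation=cv2.INTER_CUBIC)
b=cv2.resize(g['image'][185:275,220:310,::-1],None,fx=6,fy=6,interpolation=cv2.INTER_CUBIC)[:, :320*0+540]
c=cv2.resize(np.hstack([a,b]),None,fx=0.78,fy=0.78); print(c.shape)
cv2.imwrite("pics/rests.png",c)
cv2.imwrite("pics/fix.png",cv2.resize(f['image'][215:305,170:313,::-1],None,fx=5.5,fy=5.5,interpolation=cv2.INTER_CUBIC))
E
```

```text
(421, 796, 3)
```

View pics/rests.png

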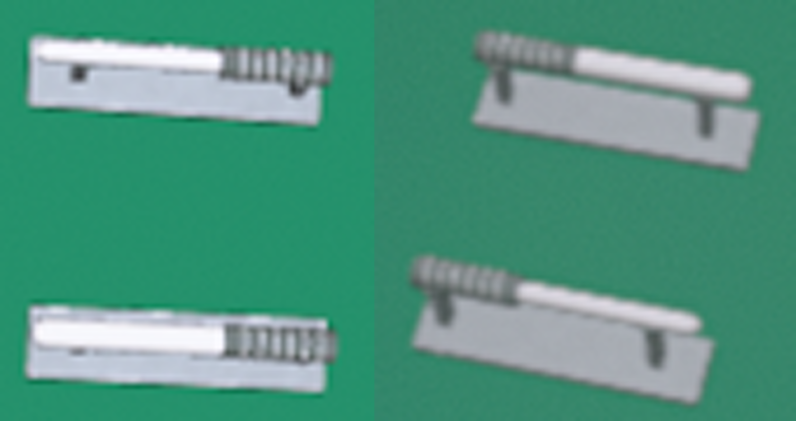

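View pics/fix.png

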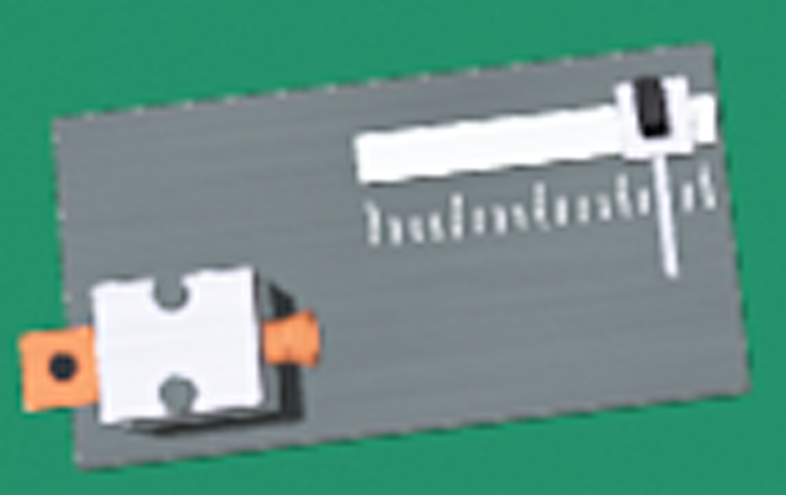

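Both views agree. The far rod (top crop v≈60, scene crop bottom) has the visibly thinner shank, about 25 px against 35 px for the near one, so the far rod is the slim one. The tips point towards +y, to the lug's side.

```bash
python3 - <<'E'
from h import *
f=np.load("top0.npy",allow_pickle=True).item(); g=np.load("scene0.npy",allow_pickle=True).item()
T=lambda u,v:(340+u/4.68,210+v/4.68); S=lambda u,v:(220+(u-374)/4.68,185+v/4.68); F=lambda u,v:(170+u/5.5,215+v/5.5)
np.set_printoptions(precision=4,suppress=True)
for n,a in dict(end=(331,69),joint=(221,61),tip=(37,50)).items(): print('top',n,pix2w(f,*T(*a),.06))
for n,a in dict(end=(414,270),joint=(520,290),tip=(699,323)).items(): print('scene',n,pix2w(g,*S(*a),.06))
e=lambda a,b,z:(pix2w(f,*F(*a),z)-pix2w(f,*F(*b),z))
for a,b in [((55,118),(712,47)),((80,466),(748,393)),((357,137),(620,107)),((94,286),(255,268))]:
    d=e(a,b,.01); print('dir deg from +y',np.degrees(np.arctan2(-d[0],d[1])),np.linalg.norm(d))
print('mouth',pix2w(f,*F(318,339),.085)); print('tab top',pix2w(f,*F(650,93),.085),'pointer',pix2w(f,*F(671,276),.04))
print('clamp front corners',pix2w(f,*F(255,268),.124),pix2w(f,*F(265,407),.124),pix2w(f,*F(94,286),.124),pix2w(f,*F(104,423),.124))
E
```

```text
top end [ 0.5886 -0.3355  0.06  ]
top joint [ 0.5933 -0.2758  0.06  ]
top tip [ 0.6    -0.1758  0.06  ]
scene end [ 0.5898 -0.3349  0.06  ]
scene joint [ 0.5937 -0.2748  0.06  ]
scene tip [ 0.5998 -0.1747  0.06  ]
dir deg from +y 6.024361993369507 0.3180566074552225
dir deg from +y 6.039489305826336 0.31640628802239235
dir deg from +y 6.362860400428812 0.1270499289669384
dir deg from +y 6.2118798090170815 0.0770303768753705
mouth [0.4551 0.1229 0.085 ]
tab top [ 0.5666 -0.0251  0.085 ] pointer [ 0.4887 -0.0324  0.04  ]
clamp front corners [0.4821 0.1441 0.124 ] [0.4215 0.1378 0.124 ] [0.4745 0.2142 0.124 ] [0.4149 0.2073 0.124 ]
```

```bash
cat >> h.py <<'E'
from scipy.spatial.transform import Rotation as Ro
np.set_printoptions(precision=4,suppress=True)
def Rdown(h):  # tool down, tool y heading h deg
    h=np.radians(h); y=np.array([np.cos(h),np.sin(h),0]); z=np.array([0,0,-1.]); return np.c_[np.cross(y,z),y,z]
def go(p,h):
    s=env.get_state(); M=np.array(s['eef_rot']); 
    print('tcp',np.array(s['tcp_pos']),'off mm',1e3*M.T@(np.array(p)-s['tcp_pos']),'ang',Ro.from_matrix(M.T@Rdown(h)).as_rotvec(),'t',s['time_s'],'w',s['gripper_width'],'F',np.array(s['force']))
E
python3 -c "
from h import *
go([.592,-.2973,.20],-4.1)"
```

```text
tcp [0.1743 0.5212 0.2302] off mm [-655.7575 -643.6345   31.4327] ang [-0.0019  0.0012  1.3196] t 0.1 w 0.08549368561397025 F [ 0.0109 -0.1957 -0.1704]
```

Request:
arm_command([
  {"grip":0.5,"offset":[-290,-285,10],"angular":[0,0,0.7]},
  {"grip":0.5,"offset":[-290,-285,10],"angular":[0,0,0.7]},
  {"grip":0.5,"offset":[-290,-285,10],"angular":[0,0,0.7]},
  {"grip":0.5,"offset":[-290,-285,10],"angular":[0,0,0.7]},
  {"grip":0.5,"offset":[-290,-285,10],"angular":[0,0,0.7]},
  {"grip":0.5,"offset":[-290,-285,10],"angular":[0,0,0.7]},
  {"grip":0.5,"offset":[-290,-285,10],"angular":[0,0,0.7]},
  {"grip":0.5,"offset":[-290,-285,10],"angular":[0,0,0.7]},
  {"grip":0.5,"offset":[-290,-285,10],"angular":[0,0,0.7]},
  {"grip":0.5,"offset":[-290,-285,10],"angular":[0,0,0.7]},
], squeeze=60)

```text
time_s: 0.93
tcp_pos: [0.3593, 0.1562, 0.2203]
eef_rot: [[-0.52, 0.854, -0.001], [0.854, 0.52, -0.003], [-0.002, -0.002, -1.0]]
force: [0.8, 1.1, -0.8]
gripper_width: 0.0428
```

```bash
python3 -c "
from h import *
go([.592,-.2973,.18],-4.1)"
```

```text
tcp [0.3593 0.1562 0.2203] off mm [-508.2812  -36.7518   41.3947] ang [-0.0014  0.0025  0.618 ] t 0.9333 w 0.04284326694495677 F [ 0.7893  1.0747 -0.777 ]
```

Request:
arm_command([
  {"grip":0.5,"offset":[-508,-37,41],"angular":[0,0,0.618]},
  {"grip":0.5,"offset":[-508,-37,41],"angular":[0,0,0.618]},
  {"grip":0.5,"offset":[-508,-37,41],"angular":[0,0,0.618]},
  {"grip":0.5,"offset":[-508,-37,41],"angular":[0,0,0.618]},
  {"grip":0.5,"offset":[-508,-37,41],"angular":[0,0,0.618]},
  {"grip":0.5,"offset":[-508,-37,41],"angular":[0,0,0.618]},
  {"grip":0.5,"offset":[-508,-37,41],"angular":[0,0,0.618]},
  {"grip":0.5,"offset":[-508,-37,41],"angular":[0,0,0.618]},
  {"grip":0.5,"offset":[-508,-37,41],"angular":[0,0,0.618]},
  {"grip":0.5,"offset":[-508,-37,41],"angular":[0,0,0.618]},
])

```text
time_s: 1.77
tcp_pos: [0.5479, -0.213, 0.187]
eef_rot: [[0.072, 0.997, -0.002], [0.997, -0.072, -0.002], [-0.002, -0.002, -1.0]]
force: [1.2, 0.3, -0.1]
gripper_width: 0.0426
```

```bash
python3 -c "
from h import *
go([.592,-.2973,.0415],-4.1)"
```

```text
tcp [ 0.5479 -0.213   0.187 ] off mm [-80.5809  50.2529 145.6204] ang [-0.0017  0.0021 -0.0005] t 1.7667 w 0.04260511664851251 F [ 1.161   0.283  -0.0831]
```

Request:
arm_command([
  {"grip":0.5,"offset":[-30,20,20],"angular":[0,0,0]},
  {"grip":0.5,"offset":[-60,38,40],"angular":[0,0,0]},
  {"grip":0.5,"offset":[-81,50,55],"angular":[-0.0017,0.002,0]},
  {"grip":0.5,"offset":[-81,50,60],"angular":[-0.0017,0.002,0]},
  {"grip":0.5,"offset":[-81,50,80],"angular":[-0.0017,0.002,0]},
  {"grip":0.5,"offset":[-81,50,100],"angular":[-0.0017,0.002,0]},
  {"grip":0.5,"offset":[-81,50,120],"angular":[-0.0017,0.002,0]},
  {"grip":0.5,"offset":[-81,50,135],"angular":[-0.0017,0.002,0]},
  {"grip":0.5,"offset":[-81,50,145.5],"angular":[-0.0017,0.002,0]},
  {"grip":0.5,"offset":[-81,50,145.5],"angular":[-0.0017,0.002,0]},
])

```text
time_s: 2.6
tcp_pos: [0.5898, -0.296, 0.0381]
eef_rot: [[0.072, 0.997, -0.005], [0.997, -0.072, 0.003], [0.003, -0.006, -1.0]]
force: [0.0, 0.5, -0.3]
gripper_width: 0.0428
```

```bash
python3 -c "
from h import *
go([.592,-.2973,.0415],-4.1)
f=grab('scene'); save(f,'pics/grasp.png',(200,170,340,275),5)"
```

```text
tcp [ 0.5898 -0.296   0.0381] off mm [-1.1465  2.3048 -3.368 ] ang [-0.0057 -0.0031 -0.    ] t 2.6 w 0.042803812627115 F [ 0.0002  0.4806 -0.2591]
```

View pics/grasp.png

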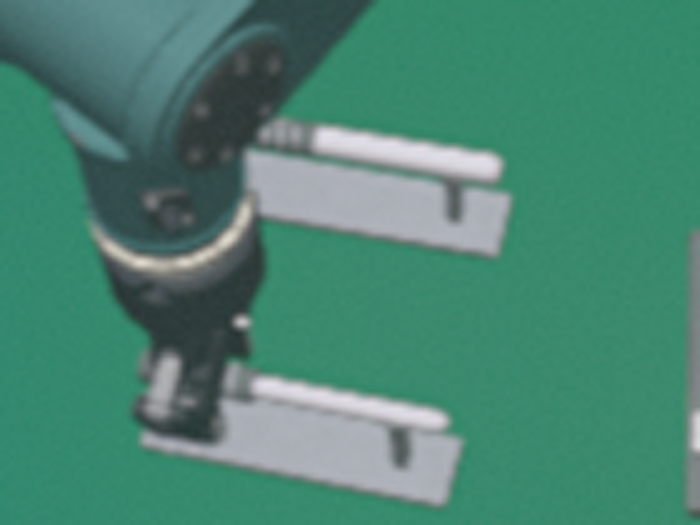

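The crop shows the fingers straddling the slim rod's handle at about (185,385). The thick rod, at (400,150), has the fatter shank. I'll correct the position by a few mm and close the gripper.

Request:
arm_command([
  {"grip":0.5,"offset":[-1,2.3,-3.4],"angular":[-0.0057,-0.003,0]},
  {"grip":0.5,"offset":[-1,2.3,-3.4],"angular":[-0.0057,-0.003,0]},
  {"grip":0.5,"offset":[-1,2.3,-3.4],"angular":[-0.0057,-0.003,0]},
  {"grip":0.15,"offset":[-1,2.3,-3.4],"angular":[-0.0057,-0.003,0]},
  {"grip":0.1,"offset":[-1,2.3,-3.4],"angular":[-0.0057,-0.003,0]},
  {"grip":0.1,"offset":[-1,2.3,-3.4],"angular":[-0.0057,-0.003,0]},
  {"grip":0.1,"offset":[-1,2.3,-3.4],"angular":[-0.0057,-0.003,0]},
  {"grip":0.1,"offset":[-1,2.3,-3.4],"angular":[-0.0057,-0.003,0]},
  {"grip":0.1,"offset":[-1,2.3,-3.4],"angular":[-0.0057,-0.003,0]},
  {"grip":0.1,"offset":[-1,2.3,-3.4],"angular":[-0.0057,-0.003,0]},
], squeeze=60)

```text
time_s: 3.48
tcp_pos: [0.5921, -0.2982, 0.0447]
eef_rot: [[0.072, 0.997, 0.001], [0.997, -0.072, -0.002], [-0.002, 0.001, -1.0]]
force: [-3.8, 1.2, 6.5]
gripper_width: 0.0162
```

```bash
python3 -c "
from h import *
go([.592,-.2973,.14],-4.1)
s=env.get_state(); np.save('grip.npy',{'p':s['tcp_pos'],'R':s['eef_rot']},allow_pickle=True);print(s['eef_rot'])"
```

```text
tcp [ 0.5921 -0.2982  0.0447] off mm [  0.6821  -0.0404 -95.2547] ang [ 0.0012  0.0021 -0.0003] t 3.4833 w 0.016203971793123925 F [-3.8414  1.2007  6.5347]
[[ 0.0717  0.9974  0.0011]
 [ 0.9974 -0.0717 -0.0022]
 [-0.0021  0.0012 -1.    ]]
```

Request:
arm_command([
  {"grip":0.1,"offset":[0,0,-10],"angular":[0,0,0]},
  {"grip":0.1,"offset":[0,0,-22],"angular":[0,0,0]},
  {"grip":0.1,"offset":[0,0,-35],"angular":[0,0,0]},
  {"grip":0.1,"offset":[0,0,-50],"angular":[0,0,0]},
  {"grip":0.1,"offset":[0,0,-65],"angular":[0,0,0]},
  {"grip":0.1,"offset":[0,0,-80],"angular":[0,0,0]},
  {"grip":0.1,"offset":[0,0,-95],"angular":[0,0,0]},
  {"grip":0.1,"offset":[0,0,-95],"angular":[0,0,0]},
  {"grip":0.1,"offset":[0,0,-95],"angular":[0,0,0]},
  {"grip":0.1,"offset":[0,0,-95],"angular":[0,0,0]},
])

```text
time_s: 4.32
tcp_pos: [0.5919, -0.2978, 0.1395]
eef_rot: [[0.072, 0.997, 0.001], [0.997, -0.072, -0.002], [-0.002, 0.001, -1.0]]
force: [-0.0, -0.6, -2.2]
gripper_width: 0.0156
```

```bash
python3 -c "
from h import *
# grasp at mouth-frame: target tcp so rod axis height 85, tip 40 mm before mouth
d=np.array([-.106,.9943]); m=np.array([.4548,.1222]); p=m-d*(.040+.122)
print(p); go([p[0],p[1],.14],6.1)
f=grab('scene'); g=grab('top')
a=cv2.resize(f['image'][140:250,210:320,::-1],(400,400),interpolation=2); b=cv2.resize(g['image'][170:280,310:420,::-1],(400,400),interpolation=2)
cv2.imwrite('pics/lift.png',np.hstack([a,b]))"
```

```text
[ 0.472  -0.0389]
tcp [ 0.5919 -0.2978  0.1395] off mm [ 249.6704 -138.1918   -1.1526] ang [ 0.0009  0.002  -0.1782] t 4.3167 w 0.015594719929814163 F [-0.0123 -0.5776 -2.207 ]
```

View pics/lift.png

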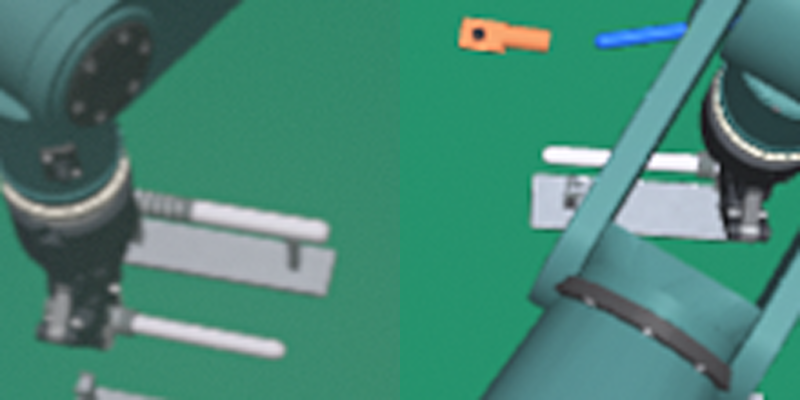

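The rod is held and clear of its rest. Its tip is at (284,350) in the scene crop and (543,154) in the top crop. I'll triangulate the tip and the handle-shank joint for tilt and position in the hand.

```bash
cat >> h.py <<'E'
def tri(f,a,g,b):
    A=[];B=[]
    for c,(u,v) in((f,a),(g,b)):
        d=R(c)@np.array([(u-c['cx'])/c['fx'],(v-c['cy'])/c['fy'],1]); d/=np.linalg.norm(d); P=np.eye(3)-np.outer(d,d); A.append(P);B.append(P@np.array(c['position']))
    x=np.linalg.lstsq(np.vstack(A),np.hstack(B),rcond=None); return x[0],np.sqrt(x[1])
E
python3 -c "
from h import *
f=np.load('scene0.npy',allow_pickle=True).item(); g=np.load('top0.npy',allow_pickle=True).item()
t=tri(f,(288.1,236.3),g,(349.3,212.4)); j=tri(f,(246.6,229.1),g,(393.9,214.8)); print(t,j,t[0]-j[0])
# reference before lift
S=lambda u,v:(220+(u-374)/4.68,185+v/4.68);T=lambda u,v:(340+u/4.68,210+v/4.68)
t=tri(f,S(699,323),g,T(37,50)); j=tri(f,S(520,290),g,T(221,61)); print(t,j,t[0]-j[0])
print(tri(f,S(414,270),g,T(331,69)))
"
```

```text
(array([ 0.5999, -0.1745,  0.153 ]), array([0.0003])) (array([ 0.5937, -0.2786,  0.1512]), array([0.0029])) [0.0063 0.1041 0.0018]
(array([ 0.5999, -0.1752,  0.0601]), array([0.0007])) (array([ 0.5934, -0.2754,  0.0593]), array([0.0007])) [0.0065 0.1002 0.0008]
(array([ 0.5889, -0.3355,  0.0582]), array([0.0003]))
```

Request:
arm_command([
  {"grip":0.1,"offset":[30,-15,-1],"angular":[0,0.002,-0.03]},
  {"grip":0.1,"offset":[60,-33,-1],"angular":[0,0.002,-0.06]},
  {"grip":0.1,"offset":[95,-52,-1],"angular":[0,0.002,-0.09]},
  {"grip":0.1,"offset":[130,-71,-1],"angular":[0,0.002,-0.12]},
  {"grip":0.1,"offset":[165,-90,-1],"angular":[0,0.002,-0.15]},
  {"grip":0.1,"offset":[200,-110,-1],"angular":[0,0.002,-0.178]},
  {"grip":0.1,"offset":[230,-126,-1],"angular":[0,0.002,-0.178]},
  {"grip":0.1,"offset":[250,-137,-1],"angular":[0,0.002,-0.178]},
  {"grip":0.1,"offset":[250,-137,-1],"angular":[0,0.002,-0.178]},
  {"grip":0.1,"offset":[250,-137,-1],"angular":[0,0.002,-0.178]},
])

```text
time_s: 5.25
tcp_pos: [0.4719, -0.0374, 0.1384]
eef_rot: [[-0.108, 0.994, -0.002], [0.994, 0.108, 0.001], [0.001, -0.002, -1.0]]
force: [-0.8, -0.1, -1.5]
gripper_width: 0.0162
```

```bash
python3 -c "
from h import *
go([.473,-.0388,.0705],6.1)"
```

```text
tcp [ 0.4719 -0.0374  0.1384] off mm [-1.5913  1.1116 67.9097] ang [-0.002  -0.0013  0.0021] t 5.25 w 0.016151365421010127 F [-0.7971 -0.074  -1.5354]
```

Request:
arm_command([
  {"grip":0.1,"offset":[-1.5,1,15],"angular":[-0.002,-0.001,0.002]},
  {"grip":0.1,"offset":[-1.5,1,30],"angular":[-0.002,-0.001,0.002]},
  {"grip":0.1,"offset":[-1.5,1,45],"angular":[-0.002,-0.001,0.002]},
  {"grip":0.1,"offset":[-1.5,1,58],"angular":[-0.002,-0.001,0.002]},
  {"grip":0.1,"offset":[-1.5,1,65],"angular":[-0.002,-0.001,0.002]},
  {"grip":0.1,"offset":[-1.5,1,67.5],"angular":[-0.002,-0.001,0.002]},
  {"grip":0.1,"offset":[-1.5,1,67.5],"angular":[-0.002,-0.001,0.002]},
  {"grip":0.1,"offset":[-1.5,1,67.5],"angular":[-0.002,-0.001,0.002]},
  {"grip":0.1,"offset":[-1.5,1,67.5],"angular":[-0.002,-0.001,0.002]},
  {"grip":0.1,"offset":[-1.5,1,67.5],"angular":[-0.002,-0.001,0.002]},
])

```text
time_s: 6.08
tcp_pos: [0.4737, -0.039, 0.0719]
eef_rot: [[-0.106, 0.994, 0.002], [0.994, 0.106, -0.0], [-0.0, 0.002, -1.0]]
force: [-0.3, -0.3, -2.1]
gripper_width: 0.0159
```

```bash
python3 -c "
from h import *
go([.473,-.0388,.0705],6.1)
f=grab('scene'); g=grab('top')
a=cv2.resize(f['image'][160:270,330:440,::-1],(400,400),interpolation=2); b=cv2.resize(g['image'][220:320,190:290,::-1],(400,400),interpolation=2)
cv2.imwrite('pics/pre.png',np.hstack([a,b]))"
```

```text
tcp [ 0.4737 -0.039   0.0719] off mm [ 0.2321 -0.6571  1.4461] ang [0.0019 0.0004 0.    ] t 6.0833 w 0.015899536185015634 F [-0.2529 -0.2755 -2.1473]
```

View pics/pre.png

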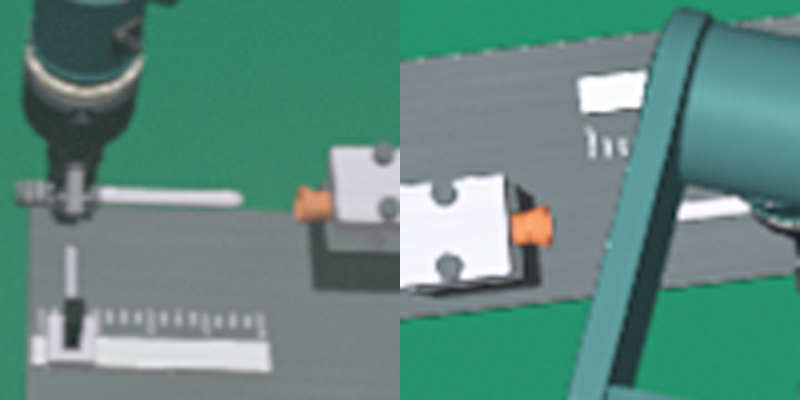

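The top crop shows the shank pointing at the mouth centre (552,226). The scene crop shows it about 1 px (2 mm) high, in line with the TCP reading 1.4 mm high. I'll lower it 1.5 mm and enter.

Request:
arm_command([
  {"grip":0.1,"offset":[5,-0.5,1.7],"angular":[0.0019,0,0]},
  {"grip":0.1,"offset":[12,-0.5,1.7],"angular":[0.0019,0,0]},
  {"grip":0.1,"offset":[20,-0.5,1.7],"angular":[0.0019,0,0]},
  {"grip":0.1,"offset":[27,-0.5,1.7],"angular":[0.0019,0,0]},
  {"grip":0.1,"offset":[34,-0.5,1.7],"angular":[0.0019,0,0]},
  {"grip":0.1,"offset":[40,-0.5,1.7],"angular":[0.0019,0,0]},
  {"grip":0.1,"offset":[46,-0.5,1.7],"angular":[0.0019,0,0]},
  {"grip":0.1,"offset":[52,-0.5,1.7],"angular":[0.0019,0,0]},
  {"grip":0.1,"offset":[58,-0.5,1.7],"angular":[0.0019,0,0]},
  {"grip":0.1,"offset":[60,-0.5,1.7],"angular":[0.0019,0,0]},
])

```text
time_s: 7.02
tcp_pos: [0.4668, 0.0216, 0.0701]
eef_rot: [[-0.107, 0.994, 0.001], [0.994, 0.107, -0.0], [-0.0, 0.001, -1.0]]
force: [0.7, -0.4, -1.2]
gripper_width: 0.0159
```

```bash
python3 -c "
from h import *
d=np.array([-.1063,.9943]);p=np.array([.473,-.0388])+d*.09
go([p[0],p[1],.0705],6.1);s=env.get_state();print(np.array(s['moment']))"
```

```text
tcp [0.4668 0.0216 0.0701] off mm [29.2944 -0.254  -0.3752] ang [0.0006 0.0002 0.0007] t 7.0167 w 0.015907795609841055 F [ 0.7059 -0.4082 -1.2166]
[-0.0673 -0.1712 -0.0802]
```

Request:
arm_command([
  {"grip":0.1,"offset":[3,0,0],"angular":[0,0,0]},
  {"grip":0.1,"offset":[6,0,0],"angular":[0,0,0]},
  {"grip":0.1,"offset":[9,0,0],"angular":[0,0,0]},
  {"grip":0.1,"offset":[12,0,0],"angular":[0,0,0]},
  {"grip":0.1,"offset":[15,0,0],"angular":[0,0,0]},
  {"grip":0.1,"offset":[18,0,0],"angular":[0,0,0]},
  {"grip":0.1,"offset":[21,0,0],"angular":[0,0,0]},
  {"grip":0.1,"offset":[24,0,0],"angular":[0,0,0]},
  {"grip":0.1,"offset":[26,0,0],"angular":[0,0,0]},
  {"grip":0.1,"offset":[28,0,0],"angular":[0,0,0]},
], squeeze=30)

```text
time_s: 7.85
tcp_pos: [0.4639, 0.0496, 0.0702]
eef_rot: [[-0.107, 0.994, 0.001], [0.994, 0.107, -0.0], [-0.0, 0.001, -1.0]]
force: [0.6, -0.5, -1.3]
gripper_width: 0.0159
```

```bash
python3 -c "
from h import *
d=np.array([-.1063,.9943]);p=np.array([.473,-.0388])+d*.09
go([p[0],p[1],.0705],6.1);s=env.get_state();print(np.array(s['moment']))"
```

```text
tcp [0.4639 0.0496 0.0702] off mm [ 1.1199 -0.3299 -0.3302] ang [0.0008 0.0004 0.0007] t 7.85 w 0.015862234706494983 F [ 0.5773 -0.5434 -1.2802]
[-0.1474 -0.2402 -0.1218]
```

Request:
arm_command([
  {"grip":0.1,"offset":[2,0,0],"angular":[0,0,0]},
  {"grip":0.1,"offset":[4,0,0],"angular":[0,0,0]},
  {"grip":0.1,"offset":[6,0,0],"angular":[0,0,0]},
  {"grip":0.1,"offset":[8,0,0],"angular":[0,0,0]},
  {"grip":0.1,"offset":[10,0,0],"angular":[0,0,0]},
  {"grip":0.1,"offset":[12,0,0],"angular":[0,0,0]},
  {"grip":0.1,"offset":[13,0,0],"angular":[0,0,0]},
  {"grip":0.1,"offset":[14,0,0],"angular":[0,0,0]},
  {"grip":0.1,"offset":[15,0,0],"angular":[0,0,0]},
  {"grip":0.1,"offset":[15,0,0],"angular":[0,0,0]},
])

```text
time_s: 8.68
tcp_pos: [0.4623, 0.0648, 0.0701]
eef_rot: [[-0.107, 0.994, 0.001], [0.994, 0.107, -0.0], [-0.0, 0.001, -1.0]]
force: [1.6, -0.5, -0.6]
gripper_width: 0.0159
```

Request:
arm_command([
  {"grip":0.1,"offset":[1,0,0],"angular":[0,0,0]},
  {"grip":0.1,"offset":[2,0,0],"angular":[0,0,0]},
  {"grip":0.1,"offset":[3,0,0],"angular":[0,0,0]},
  {"grip":0.1,"offset":[4,0,0],"angular":[0,0,0]},
  {"grip":0.1,"offset":[5,0,0],"angular":[0,0,0]},
  {"grip":0.1,"offset":[6,0,0],"angular":[0,0,0]},
  {"grip":0.1,"offset":[7,0,0],"angular":[0,0,0]},
  {"grip":0.1,"offset":[8,0,0],"angular":[0,0,0]},
  {"grip":0.1,"offset":[9,0,0],"angular":[0,0,0]},
  {"grip":0.1,"offset":[10,0,0],"angular":[0,0,0]},
])

```text
time_s: 9.52
tcp_pos: [0.4612, 0.0748, 0.0702]
eef_rot: [[-0.107, 0.994, 0.001], [0.994, 0.107, -0.0], [-0.0, 0.001, -1.0]]
force: [1.2, -0.6, -2.2]
gripper_width: 0.0157
```

Request:
arm_command([
  {"grip":0.1,"offset":[1,0,0],"angular":[0,0,0]},
  {"grip":0.1,"offset":[2,0,0],"angular":[0,0,0]},
  {"grip":0.1,"offset":[3,0,0],"angular":[0,0,0]},
  {"grip":0.1,"offset":[4,0,0],"angular":[0,0,0]},
  {"grip":0.1,"offset":[5,0,0],"angular":[0,0,0]},
  {"grip":0.1,"offset":[6,0,0],"angular":[0,0,0]},
  {"grip":0.1,"offset":[7,0,0],"angular":[0,0,0]},
  {"grip":0.1,"offset":[8,0,0],"angular":[0,0,0]},
  {"grip":0.1,"offset":[9,0,0],"angular":[0,0,0]},
  {"grip":0.1,"offset":[9,0,0],"angular":[0,0,0]},
])

```text
time_s: 10.35
tcp_pos: [0.4613, 0.0753, 0.0705]
eef_rot: [[-0.106, 0.994, 0.003], [0.994, 0.106, -0.019], [-0.019, 0.001, -1.0]]
force: [2.9, -25.0, -0.7]
gripper_width: 0.0159
```

```bash
python3 -c "
from h import *
s=env.get_state();print(s['force'],s['moment'])
f=grab('scene'); g=grab('top')
a=cv2.resize(f['image'][160:270,330:440,::-1],(400,400),interpolation=2); b=cv2.resize(g['image'][220:320,190:290,::-1],(400,400),interpolation=2)
cv2.imwrite('pics/in.png',np.hstack([a,b]))"
```

```text
[  2.8667 -25.0159  -0.7215] [-3.7832 -0.4724 -0.0175]
```

View pics/in.png

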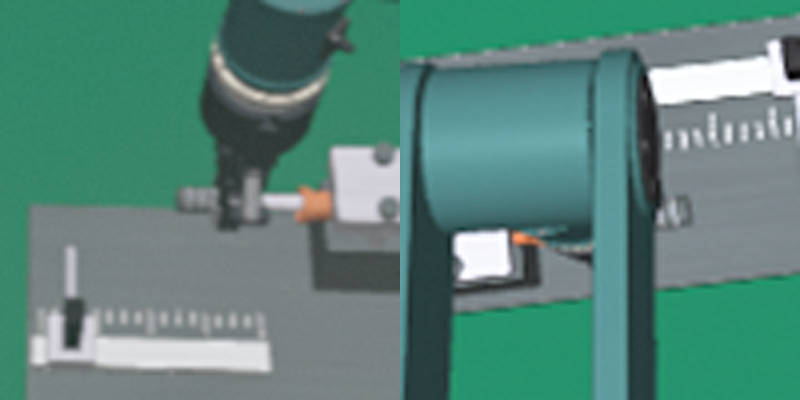

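The axial force rose to 25 N and the TCP stopped about 74–75 mm inside the mouth. The scene crop shows about 26 mm of shank left between the handle joint and the mouth (265–300), so the rod has bottomed. I'll release it.

Request:
arm_command([
  {"grip":0.1,"offset":[0.5,0,0],"angular":[0,0,0]},
  {"grip":0.15,"offset":[0.5,0,0],"angular":[0,0,0]},
  {"grip":0.25,"offset":[0.5,0,0],"angular":[0,0,0]},
  {"grip":0.4,"offset":[0,0,0],"angular":[0,0,0]},
  {"grip":0.45,"offset":[0,0,0],"angular":[0,0,0]},
  {"grip":0.45,"offset":[0,0,-10],"angular":[0,0,0]},
  {"grip":0.45,"offset":[0,0,-30],"angular":[0,0,0]},
  {"grip":0.45,"offset":[0,0,-60],"angular":[0,0,0]},
  {"grip":0.45,"offset":[0,0,-95],"angular":[0,0,0]},
  {"grip":0.45,"offset":[0,0,-110],"angular":[0,0,0]},
])

```text
time_s: 11.28
tcp_pos: [0.4629, 0.0781, 0.1863]
eef_rot: [[-0.107, 0.994, 0.011], [0.994, 0.107, -0.017], [-0.018, 0.009, -1.0]]
force: [0.7, -0.3, 0.4]
gripper_width: 0.0382
```

```bash
python3 -c "
from h import *
m=np.array([.4548,.1222]);d=np.array([-.1063,.9943]);n=np.array([.9943,.1063]); p=m+n*.09+d*(-.158)
print(p); go([p[0],p[1],.18],-83.9); f=grab('scene'); np.save('scene1.npy',f,allow_pickle=True)
save(f,'pics/out.png',(330,160,440,270),5)"
```

```text
[ 0.5611 -0.0253]
tcp [0.4629 0.0781 0.1863] off mm [-113.1831   86.5365    9.1232] ang [0.0212 0.0076 1.5714] t 11.2833 w 0.03817514481296261 F [ 0.7426 -0.3103  0.4076]
```

View pics/out.png

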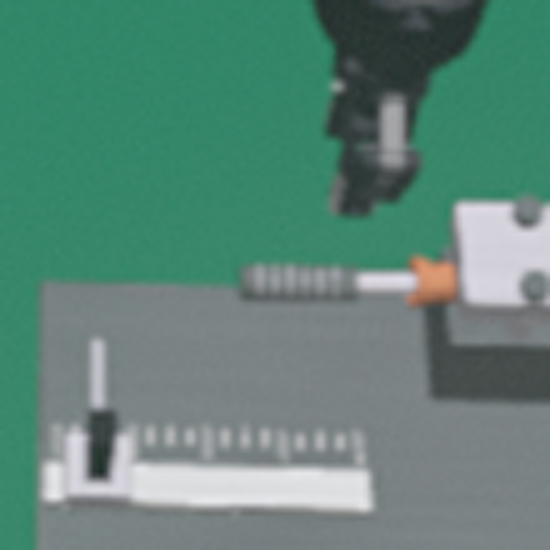

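The rod stays in the lug. Its handle end is at (241,282), the mouth at (415,281) and the pointer end at (97,340) in the 5x crop.

```bash
python3 -c "
from h import *
f=np.load('scene1.npy',allow_pickle=True).item(); g=np.load('top0.npy',allow_pickle=True).item()
S=lambda u,v:(330+u/5,160+v/5)
m=np.array([.4548,.1222]);d=np.array([-.1063,.9943]);n=np.array([.9943,.1063])
def B(p): q=p[:2]-m; return np.array([q@n,q@d])*1e3
for k,(a,z) in dict(end=((241,282),.084),joint=((357,282),.085),mouth=((414,281),.085),pointer=((97,339),.04),tabtop=((102,413),.085)).items():
    p=pix2w(f,*S(*a),z); print(k,p,B(p))
g2=(170+671/5.5,215+276/5.5); print('tri pointer',tri(f,S(97,339),g,g2))
"
```

```text
end [0.471  0.0382 0.084 ] [  7.157 -85.247]
joint [0.463  0.0978 0.085 ] [  5.5607 -25.1708]
mouth [0.4582 0.127  0.085 ] [3.8666 4.4631]
pointer [ 0.49   -0.0322  0.04  ] [  18.5806 -157.2562]
tabtop [ 0.5586 -0.0251  0.085 ] [  87.5943 -157.4951]
tri pointer (array([ 0.4889, -0.0322,  0.0381]), array([0.0001]))
```

Request:
arm_command([
  {"grip":0.6,"offset":[-20,15,5],"angular":[0.003,0.001,0.12]},
  {"grip":0.6,"offset":[-40,30,5],"angular":[0.006,0.002,0.24]},
  {"grip":0.6,"offset":[-60,45,5],"angular":[0.009,0.003,0.36]},
  {"grip":0.6,"offset":[-80,60,5],"angular":[0.012,0.004,0.48]},
  {"grip":0.6,"offset":[-100,75,5],"angular":[0.015,0.005,0.6]},
  {"grip":0.6,"offset":[-113,87,5],"angular":[0.015,0.005,0.72]},
  {"grip":0.6,"offset":[-113,87,5],"angular":[0.015,0.005,0.84]},
  {"grip":0.6,"offset":[-113,87,5],"angular":[0.015,0.005,0.96]},
  {"grip":0.6,"offset":[-113,87,5],"angular":[0.02,0.007,1.08]},
  {"grip":0.6,"offset":[-113,87,5],"angular":[0.02,0.007,1.2]},
])

```text
time_s: 12.17
tcp_pos: [0.5627, -0.0246, 0.1864]
eef_rot: [[0.891, 0.455, 0.001], [0.455, -0.891, -0.001], [-0.0, 0.002, -1.0]]
force: [-0.5, 0.2, 0.4]
gripper_width: 0.0512
```

```bash
python3 -c "
from h import *
go([.5625,-.0243,.12],-83.9)"
```

```text
tcp [ 0.5627 -0.0246  0.1864] off mm [-0.0318 -0.439  66.4372] ang [ 0.0016 -0.0002  0.3658] t 12.1667 w 0.051245684927626274 F [-0.4942  0.1518  0.3872]
```

Request:
arm_command([
  {"grip":0.6,"offset":[0,0,20],"angular":[0,0,0.12]},
  {"grip":0.6,"offset":[0,-0.4,40],"angular":[0.001,0,0.24]},
  {"grip":0.6,"offset":[0,-0.4,60],"angular":[0.0016,0,0.366]},
  {"grip":0.6,"offset":[0,-0.4,66],"angular":[0.0016,0,0.366]},
  {"grip":0.6,"offset":[0,-0.4,80],"angular":[0.0016,0,0.366]},
  {"grip":0.6,"offset":[0,-0.4,95],"angular":[0.0016,0,0.366]},
  {"grip":0.6,"offset":[0,-0.4,110],"angular":[0.0016,0,0.366]},
  {"grip":0.6,"offset":[0,-0.4,122],"angular":[0.0016,0,0.366]},
  {"grip":0.6,"offset":[0,-0.4,130],"angular":[0.0016,0,0.366]},
  {"grip":0.6,"offset":[0,-0.4,132],"angular":[0.0016,0,0.366]},
])

```text
time_s: 13.0
tcp_pos: [0.5617, -0.0241, 0.0529]
eef_rot: [[0.994, 0.108, -0.003], [0.108, -0.994, 0.001], [-0.003, -0.001, -1.0]]
force: [-1.2, 0.2, -0.4]
gripper_width: 0.0515
```

```bash
python3 -c "
from h import *
go([.5625,-.0243,.053],-83.9)
f=grab('scene'); save(f,'pics/tab.png',(330,160,440,270),5)"
```

```text
tcp [ 0.5617 -0.0241  0.0529] off mm [ 0.8232  0.2787 -0.1016] ang [-0.0008  0.0025  0.0013] t 13.0 w 0.05152900712707105 F [-1.1854  0.2394 -0.4257]
```

View pics/tab.png

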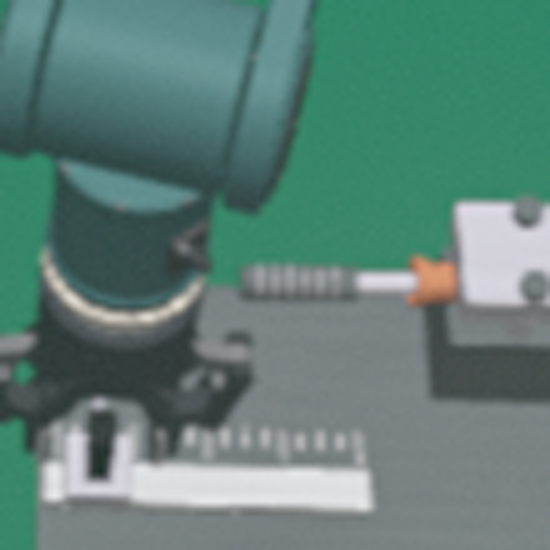

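The fingers straddle the black tab at (100,445), clear of the rod. I'll close on the tab.

Request:
arm_command([
  {"grip":0.3,"offset":[0.8,0,0],"angular":[0,0.002,0.001]},
  {"grip":0.1,"offset":[0.8,0,0],"angular":[0,0.002,0.001]},
  {"grip":0.08,"offset":[0.8,0,0],"angular":[0,0.002,0.001]},
  {"grip":0.08,"offset":[0.8,0,0],"angular":[0,0.002,0.001]},
  {"grip":0.08,"offset":[0.8,0,0],"angular":[0,0.002,0.001]},
  {"grip":0.08,"offset":[0.8,0,0],"angular":[0,0.002,0.001]},
  {"grip":0.08,"offset":[0.8,0,0],"angular":[0,0.002,0.001]},
  {"grip":0.08,"offset":[0.8,0,0],"angular":[0,0.002,0.001]},
  {"grip":0.08,"offset":[0.8,0,0],"angular":[0,0.002,0.001]},
  {"grip":0.08,"offset":[0.8,0,0],"angular":[0,0.002,0.001]},
], squeeze=30)

```text
time_s: 13.88
tcp_pos: [0.5635, -0.0241, 0.0545]
eef_rot: [[0.994, 0.106, 0.002], [0.106, -0.994, 0.001], [0.002, -0.0, -1.0]]
force: [-0.5, 0.6, 5.1]
gripper_width: 0.0136
```

```bash
python3 -c "
from h import *
s=env.get_state();p=s['tcp_pos'];m=np.array([.4548,.1222]);d=np.array([-.1063,.9943]);n=np.array([.9943,.1063]);q=p[:2]-m;print(q@n,q@d,s['force'],s['gripper_width'])
go(list(p[:2]+d*.072)+[p[2]],-83.9)"
```

```text
0.09255695771018792 -0.1570182732900511 [-0.4664  0.617   5.1426] 0.013605845754325068
tcp [ 0.5635 -0.0241  0.0545] off mm [  0.01   -71.9976   0.0202] ang [-0.0003 -0.0023  0.0002] t 13.8833 w 0.013605845754325068 F [-0.4664  0.617   5.1426]
```

Request:
arm_command([
  {"grip":0.08,"offset":[0,-8,0],"angular":[0,-0.002,0]},
  {"grip":0.08,"offset":[0,-18,0],"angular":[0,-0.002,0]},
  {"grip":0.08,"offset":[0,-28,0],"angular":[0,-0.002,0]},
  {"grip":0.08,"offset":[0,-38,0],"angular":[0,-0.002,0]},
  {"grip":0.08,"offset":[0,-48,0],"angular":[0,-0.002,0]},
  {"grip":0.08,"offset":[0,-58,0],"angular":[0,-0.002,0]},
  {"grip":0.08,"offset":[0,-66,0],"angular":[0,-0.002,0]},
  {"grip":0.08,"offset":[0,-72,0],"angular":[0,-0.002,0]},
  {"grip":0.08,"offset":[0,-72,0],"angular":[0,-0.002,0]},
  {"grip":0.08,"offset":[0,-72,0],"angular":[0,-0.002,0]},
])

```text
time_s: 14.72
tcp_pos: [0.5553, 0.0493, 0.0545]
eef_rot: [[0.994, 0.108, -0.001], [0.108, -0.994, 0.003], [-0.001, -0.003, -1.0]]
force: [-4.4, 1.4, 4.1]
gripper_width: 0.0137
```

```bash
python3 -c "
from h import *
s=env.get_state();p=s['tcp_pos'];m=np.array([.4548,.1222]);d=np.array([-.1063,.9943]);n=np.array([.9943,.1063]);q=p[:2]-m;print(q@n,q@d,s['force'],s['gripper_width'])
f=grab('scene'); np.save('scene2.npy',f,allow_pickle=True); save(f,'pics/slid.png',(360,195,420,255),9)"
```

```text
0.09215017990610444 -0.08319913037607389 [-4.4342  1.4051  4.1399] 0.013721622678849578
```

View pics/slid.png

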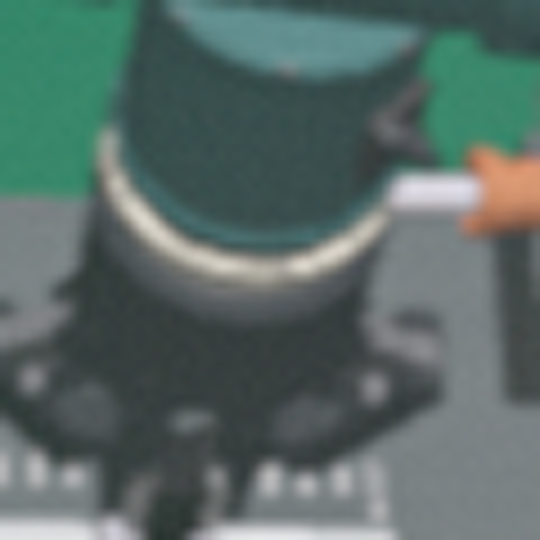

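The gripper hides the pointer in this view, but the TCP shows it went 73.8 mm, so I'll move back 1.8 mm.

Request:
arm_command([
  {"grip":0.08,"offset":[0,1,0],"angular":[0,0,0]},
  {"grip":0.08,"offset":[0,1.8,0],"angular":[0,0,0]},
  {"grip":0.08,"offset":[0,1.8,0],"angular":[0,0,0]},
  {"grip":0.08,"offset":[0,1.8,0],"angular":[0,0,0]},
  {"grip":0.08,"offset":[0,1.8,0],"angular":[0,0,0]},
  {"grip":0.08,"offset":[0,1.8,0],"angular":[0,0,0]},
  {"grip":0.08,"offset":[0,1.8,0],"angular":[0,0,0]},
  {"grip":0.08,"offset":[0,1.8,0],"angular":[0,0,0]},
  {"grip":0.08,"offset":[0,1.8,0],"angular":[0,0,0]},
  {"grip":0.08,"offset":[0,1.8,0],"angular":[0,0,0]},
])

```text
time_s: 15.6
tcp_pos: [0.5555, 0.047, 0.0545]
eef_rot: [[0.994, 0.107, -0.001], [0.107, -0.994, 0.002], [-0.001, -0.002, -1.0]]
force: [-2.7, 2.0, 4.7]
gripper_width: 0.0134
```

```bash
python3 -c "
from h import *
s=env.get_state();p=s['tcp_pos'];m=np.array([.4548,.1222]);d=np.array([-.1063,.9943]);n=np.array([.9943,.1063]);q=p[:2]-m;print(q@n,q@d,s['force'],s['gripper_width'])"
```

```text
0.09214691674704073 -0.08548455035832937 [-2.6573  2.023   4.6656] 0.013437678240825951
```

Request:
arm_command([
  {"grip":0.15,"offset":[0,0,0],"angular":[0,0,0]},
  {"grip":0.3,"offset":[0,0,0],"angular":[0,0,0]},
  {"grip":0.5,"offset":[0,0,0],"angular":[0,0,0]},
  {"grip":0.5,"offset":[0,0,0],"angular":[0,0,0]},
  {"grip":0.5,"offset":[0,0,-10],"angular":[0,0,0]},
  {"grip":0.5,"offset":[0,0,-30],"angular":[0,0,0]},
  {"grip":0.5,"offset":[0,0,-60],"angular":[0,0,0]},
  {"grip":0.5,"offset":[0,0,-95],"angular":[0,0,0]},
  {"grip":0.5,"offset":[0,0,-130],"angular":[0,0,0]},
  {"grip":0.5,"offset":[0,0,-160],"angular":[0,0,0]},
])

```text
time_s: 16.43
tcp_pos: [0.556, 0.0464, 0.2178]
eef_rot: [[0.994, 0.107, 0.002], [0.107, -0.994, 0.002], [0.002, -0.002, -1.0]]
force: [-0.1, 0.1, -0.1]
gripper_width: 0.0426
```

Request:
arm_command([
  {"grip":0.5,"offset":[0,40,-20],"angular":[0,0,0]},
  {"grip":0.5,"offset":[0,80,-20],"angular":[0,0,0]},
  {"grip":0.5,"offset":[0,120,-20],"angular":[0,0,0]},
  {"grip":0.5,"offset":[0,160,-20],"angular":[0,0,0]},
  {"grip":0.5,"offset":[0,200,-20],"angular":[0,0,0]},
  {"grip":0.5,"offset":[0,240,-20],"angular":[0,0,0]},
  {"grip":0.5,"offset":[0,270,-20],"angular":[0,0,0]},
  {"grip":0.5,"offset":[0,270,-20],"angular":[0,0,0]},
  {"grip":0.5,"offset":[0,270,-20],"angular":[0,0,0]},
  {"grip":0.5,"offset":[0,270,-20],"angular":[0,0,0]},
])

```text
time_s: 17.27
tcp_pos: [0.5848, -0.2218, 0.2376]
eef_rot: [[0.994, 0.107, 0.002], [0.107, -0.994, 0.003], [0.002, -0.002, -1.0]]
force: [0.4, 0.6, -0.7]
gripper_width: 0.0426
```

```bash
python3 -c "
from h import *
f=grab('scene'); np.save('scene3.npy',f,allow_pickle=True); g=grab('top'); np.save('top3.npy',g,allow_pickle=True)
a=cv2.resize(f['image'][195:265,360:430,::-1],(400,400),interpolation=2); b=cv2.resize(g['image'][220:300,210:290,::-1],(400,400),interpolation=2)
cv2.imwrite('pics/fin.png',np.hstack([a,b]))"
```

```text
(no output)
```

View pics/fin.png

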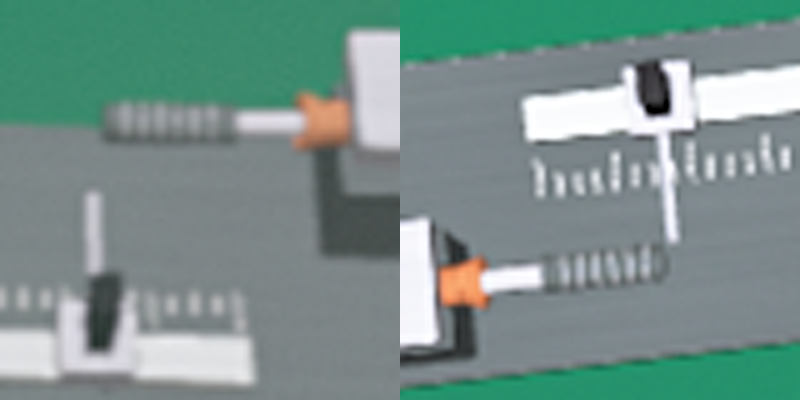

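The final view shows the rod still seated, with its end at (102,123) scene and (666,263) top. The pointer tip is at (92,193) scene and (672,240) top.

```bash
python3 -c "
from h import *
f=np.load('scene3.npy',allow_pickle=True).item(); g=np.load('top3.npy',allow_pickle=True).item()
S=lambda u,v:(360+u*70/400,195+v*70/400); T=lambda u,v:(210+(u-400)/5,220+v/5)
m=np.array([.4548,.1222]);d=np.array([-.1063,.9943]);n=np.array([.9943,.1063])
B=lambda p:(np.array([(p[:2]-m)@n,(p[:2]-m)@d])*1e3).round(1)
for k,z,s,t in(('end',.084,(102,123),(666,263)),('joint',.085,(237,122),(543,275)),('ptr',.04,(92,193),(672,240))):
    print(k,B(pix2w(f,*S(*s),z)),B(pix2w(g,*T(*t),z)),tri(f,S(*s),g,T(*t)),B(tri(f,S(*s),g,T(*t))[0]))
# greyscale profiles for subpixel edges
print('scene end',f['image'][214:219,372:386].mean(2).mean(0).round())
print('scene ptr',f['image'][229:240,370:383].mean(2).mean(0).round())
print('top end', g['image'][270:275,256:270].mean(2).mean(0).round())
print('top ptr tip', g['image'][264:268,258:270].mean(2).mean(0).round())
"
```

```text
end [  7.6 -86.2] [  0.8 -86.9] (array([0.4659, 0.0374, 0.0749]), array([0.0006])) [  2.  -85.5]
joint [  5.4 -25. ] [  1.5 -26.1] (array([0.4596, 0.0979, 0.0797]), array([0.0009])) [  2.2 -24.7]
ptr [ 19.  -86.3] [ 17.8 -86.5] (array([0.4819, 0.0384, 0.0384]), array([0.0001])) [ 18.  -86.2]
scene end [113. 113. 113. 112. 111. 105. 107. 114. 124. 144. 146. 129. 141. 145.]
scene ptr [132. 131. 131. 129. 142. 182. 199. 174. 138. 130. 131. 132. 132.]
top end [172. 122. 162. 177. 125. 127. 116. 116. 134. 133. 133. 134. 134. 134.]
top ptr tip [132. 132. 132. 132. 129. 206. 243. 185. 128. 132. 133. 133.]
```

```bash
python3 -c "
from h import *
s=env.get_state();print(s['time_s'],s['force']);print(env.job_done())"
```

```text
17.3667 [0.5889 0.3931 0.0867]
the job is handed in; nothing more can be done
None
```

The slim rod is bottomed in the lug bore and the cursor pointer is set level with the handle's outer end. I handed the job in at about 17.4 s with the gripper clear of everything.

- **Which rod:** I took the far rod, which has the thinner shank in both cameras. I did not touch the thick rod, the coloured look-alikes or the other things on the bench.
- **Insertion:** the rod went in with almost no force, then stopped with 25 N along the bore. By TCP and camera that is about 75 mm inside the mouth. It stayed seated after I let go; its free end appears to droop a few mm in the bore's clearance.
- **Cursor:** I slid it about 72 mm, after correcting a 1.8 mm overshoot.
- **Last check:** the pointer measured 86.3 mm in front of the mouth. The estimates for the rod end disagreed slightly, from about 84.7 to 86.9 mm depending on the camera and the height assumed. The pointer is therefore level with the rod end to within about 1 to 1.5 mm, which is near the camera calibration error. I did not correct further, because fine moves had errors of similar size.

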